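# Put the glaze pots back beside their own test chips

## Robot

A 7-joint arm with a two-finger parallel gripper is mounted at the origin on a cart in front of the work surface, level with it; the furniture and walls round the work are solid. World frame = base frame: x ahead of the robot, y to its left, z up, the work surface at z = 0. Lengths are in m, angles in rad, forces in N, time in s.
With the tool pointing down it reaches from about 0.4 to 0.875 m from the base axis. Payload 19.3 kg.
Tool frame: the origin (TCP) lies at the very end of the fingers, on their centre line; the grasp point (between the pads) lies 19 mm behind it; z points along the fingers, y is the line along which they close (so a half turn about z gives the same grasp; the last joint's range is limited). The gripper opens to 85 mm and grips with 20 to 120 N. Pads are 22 mm wide; open, the fingers measure 114 mm over their backs; the gripper's body (76 mm by 85 mm) begins 54 mm behind the grasp point. The pads swing forward as they close: fully open they stand 13 mm farther back than shut.
Start: joints at [1.072, 0.521, -0.036, 1.599, 0.021, 1.021, -0.113], TCP at [0.26, -0.568, 0.231] pointing down, gripper open.
Joint ranges: [-2.91, 2.91], [-0.3, 2.13], [-1.5, 1.42], [0.17, 2.43], [-1.26, 4.41], [0.16, 1.93], [-2.52, 2.52]. Speed limits (rad/s): [1.89, 1.89, 2.39, 2.39, 3.01, 3.01, 3.01].

## Interface

Orientations are given as [roll, pitch, yaw] about the fixed x, y, z axes, in that order (R = Rz(yaw) Ry(pitch) Rx(roll)).
In Python, from workcell import monitor, viewer, bot gives the robot as it stands.
- The arm moves only by the tool move_arm, never from a script. Its arguments are lists of equal length, an entry for each row: "gripper": the opening, from 0 (shut) to 1 (fully open); "linear": the shift along the tool's x, y, z in cm, a list of three; "twist": the turn about the tool's z in degrees. A call has 1 to 8 rows; each row shifts and turns the commanded pose from where the row before left it, along the tool's axes as they then stand; what a row does not reach is not made up. A row lasts 1/10 s, in which the tool goes at most 50 mm and 8.59 degrees, less where a joint would pass 70% of its speed; a pose out of reach is approached as far as the arm can. A call with a gripper value outside its range is refused whole. The fingers move at their own pace and stop on an object; "squeeze" is the grip in N (left out, the last holds). Time passes only in rows, so rows that do not move let the fingers close. It gives the time, the measured TCP pose, the force, the opening and the grip force at its end, in the units of the state.
- monitor.observe(): the state, without advancing time (a new reading comes with each control period).
- viewer.grab_frame(name): name is "scene" or "top" or "wrist"; returns a dict with "img" (384x512x3 uint8, red, green, blue), "K" (3x3 intrinsics, pixels), "k1" (the pictures are not rectified: a ray, as slopes to the right and down, at radius r is drawn at 1 + k1 r^2 times it, then the intrinsics apply), "eye" and "rotation" of the camera in the world. Camera axes: x right, y up, looking along -z (the intrinsics and any distortion apply to the point x, -y, -z); pixel columns grow to the right and rows downward; lengths in m; the calibration is good to about 2 mm. A picture is of the moment at which its call begins. There is no depth.
- bot.job_done(): hands the job in; it is judged then, once.
The state is a dict: "clock": time; "qpos": joint angles; "qd": joint speeds; "joint_efforts": joint torques, N m; "position": TCP position; "tool_rot": TCP orientation; "force": force on the tool from outside, world axes, zero at the start; "moment": the same for the moment, N m; "grip_width": finger opening in m; "finger_force": force on a finger pad.
Only numpy, scipy, OpenCV 4.12 (cv2) and the standard library are available. Lean on these libraries where they do the work, as an engineer would, in place of code of your own. Each camera call takes 0.05 s, during which the arm holds its last target. There are 200 camera calls.

## Task

The three glaze pots and the glaze jar in the wooden rack have been put back in the wrong wells. Put each one into the well just to the right of the fired test chip of its own colour (the colour dabbed on its lid; right as the robot sees it), standing upright and fully down in the well; never tip one over. A well holds only one, so set one aside on the square plywood board for the meantime.

Things in the scene. Friction and masses are not known exactly. Their poses are not given: they have to be found in the camera images.
- glaze_rack: fixed wooden rack 216 (x) x 280 (y) x 32 mm, top face at 30. Origin: centre of its underside; +x away from robot within 0.2 rad, y to the left, z up. Four wells, 86 mm wide, floor 8 mm above the table, at x = +-47, y = 52 and -78 mm, each taken at first by a wrong pot. Along x pots leave only 23 to 34 mm gaps; left, right and between the columns is finger room: close along rack y
- chip_pink: pink glazed test chip with a bare white end, 46 (x) x 28 (y) mm, let into the glaze rack and standing 4 mm proud of its top face. Origin: centre of its underside, 28 mm above the table; axes parallel to the rack's. Its well's centre lies 60 mm from here along the chip's own -y (to the right as the robot sees it), x = 0; the pink one belongs there
- chip_mustard: mustard yellow glazed test chip with a bare white end, 46 (x) x 28 (y) mm, let into the glaze rack and standing 4 mm proud of its top face. Origin: centre of its underside, 28 mm above the table; axes parallel to the rack's. Its well's centre lies 60 mm from here along the chip's own -y (to the right as the robot sees it), x = 0; the mustard yellow one belongs there
- chip_green: dark green glazed test chip with a bare white end, 46 (x) x 28 (y) mm, let into the glaze rack and standing 4 mm proud of its top face. Origin: centre of its underside, 28 mm above the table; axes parallel to the rack's. Its well's centre lies 60 mm from here along the chip's own -y (to the right as the robot sees it), x = 0; the dark green one belongs there
- chip_blue: blue glazed test chip with a bare white end, 46 (x) x 28 (y) mm, let into the glaze rack and standing 4 mm proud of its top face. Origin: centre of its underside, 28 mm above the table; axes parallel to the rack's. Its well's centre lies 60 mm from here along the chip's own -y (to the right as the robot sees it), x = 0; the blue one belongs there
- pot_pink: closed plastic pot of underglaze with a pink label and a white screw lid; on the middle of the lid is a dab of pink glaze. About 61 mm across all the way up and 73 mm tall; mass about 0.2 kg. Origin: centre of its underside; z points up through the lid. Grip it round the body from above, finger centre about 54 mm above its underside (not lower: the palm must clear the lid)
- pot_mustard: closed plastic pot of underglaze with a mustard yellow label and a white screw lid; on the middle of the lid is a dab of mustard yellow glaze. About 60 mm across all the way up and 69 mm tall; mass about 0.2 kg. Origin: centre of its underside; z points up through the lid. Grip it round the body from above, finger centre about 50 mm above its underside (not lower: the palm must clear the lid)
- pot_green: closed plastic pot of underglaze with a green label and a white screw lid; on the middle of the lid is a dab of dark green glaze. About 63 mm across all the way up and 89 mm tall; mass about 0.2 kg. Origin: centre of its underside; z points up through the lid. Grip it round the body from above, finger centre about 70 mm above its underside (not lower: the palm must clear the lid)
- jar_blue: closed glass jar of blue glaze with a pale screw lid; on the middle of the lid is a dab of blue glaze. Body 71 mm across up to 85 mm, lid 66 mm across from 83 to 104 mm above the underside; mass about 0.42 kg. Origin: centre of its underside; z points up through the lid. Grip it round the lid from above, finger centre about 100 mm above its underside
- ware_board: fixed square plywood board, 150 x 150 x 12 mm, empty: the free spot. Origin: centre of its underside on the table; z up. Right of the round banding wheel, which stands between it and the rack, centred near x = 0.50, y = -0.10, about 200 mm across, with a small clay bowl on it up to 140 mm above the table: carry pots over it with their undersides above 160 mm
There are look-alikes about, which are no part of the job. Leave any purple or red look-alike of the jar_blue alone.

How it is judged:
By the outcome, as a careful person would: the job done as asked, in the order asked, and still so for the second after the job is handed in, with the robot touching nothing.
It also fails if it takes over 115 s, if anything falls off the work surface, if the arm or the gripper's body presses on something with over 40 N, if the wrist force passes 120 N, or if a joint passes its speed limit or range.

## Working session

There is one attempt and no reset: what is moved stays moved. The work goes in short steps, Python scripts to look and compute and a tool call to move; the robot and the scene stay as the last step left them, time stands still between calls to the robot, and variables do not carry over. Pictures are saved under pics/ and viewed, at most 14 in all, crops included, and the job is handed in when it is done.

Besides the shell and the picture viewer there is one more tool, called after "Call:" in YAML: its name, and indented under it one key for each argument. move_arm: Moves the arm, as the interface text tells. Its arguments: {"type":"object","properties":{"gripper":{"type":"array"},"linear":{"type":"array"},"twist":{"type":"array"},"squeeze":{"type":"number"}},"required":["gripper","linear","twist"]}

```bash
mkdir -p pics; cat > h.py <<'E'
import numpy as np, cv2
from workcell import monitor, viewer, bot
def grab(n,f=None):
    d=viewer.grab_frame(n)
    if f: cv2.imwrite(f'pics/{f}.png',d['img'][:,:,::-1])
    return d
def ray(d,u,v):
    K=np.array(d['K']);k=d['k1']
    D=np.array([k,0,0,0,0],float)
    # p_d = p(1+k r^2)
    p=cv2.undistortPoints(np.array([[[u,v]]],float),K,D)[0,0]
    r=np.array(d['rotation'])@np.array([p[0],-p[1],-1.]); return np.array(d['eye']),r/np.linalg.norm(r)
def onz(d,u,v,z):
    e,r=ray(d,u,v); return e+r*(z-e[2])/r[2]
def tri(a,b):
    (e1,r1),(e2,r2)=a,b
    A=np.stack([r1,-r2],1); s=np.linalg.lstsq(A,e2-e1,rcond=None)[0]
    p,q=e1+s[0]*r1,e2+s[1]*r2; return (p+q)/2,np.linalg.norm(p-q)
E
python3 - <<'E'
from h import *
import pickle
D={n:grab(n,n+'0') for n in('scene','top','wrist')}
pickle.dump(D,open('D0.pkl','wb'))
for n in D: print(n,D[n]['K'],D[n]['k1'],np.round(D[n]['eye'],3),np.round(D[n]['rotation'],3).tolist())
print(monitor.observe())
E
```

```text
scene [[435.68996525   0.         251.83575032]
 [  0.         435.68996525 194.49650183]
 [  0.           0.           1.        ]] -0.10200117345145568 [-0.294 -0.538  1.048] [0.821, -0.016, -1.022]
top [[382.98488704   0.         251.89072898]
 [  0.         382.98488704 192.77541584]
 [  0.           0.           1.        ]] -0.007810163090178416 [ 0.399 -0.     1.247] [0.191, 0.009, -1.596]
wrist [[305.94391411   0.         254.70574892]
 [  0.         305.94391411 195.19169325]
 [  0.           0.           1.        ]] -0.035934263212844104 [ 0.335 -0.534  0.372] [-0.33, 0.001, -1.142]
{'clock': 0.15, 'qpos': array([ 1.07183071,  0.52188175, -0.03629274,  1.59984515,  0.02119708,
        1.02111826, -0.11283305]), 'qd': array([ 0.00035401, -0.00299246, -0.00037704, -0.00053936,  0.0004403 ,
        0.00121841,  0.00115153]), 'joint_efforts': array([ 2.49223667e-03, -9.27375126e+01,  1.98129751e+00, -3.70049036e+01,
        1.81215978e-02,  6.54820949e-03, -4.13904047e-05]), 'position': array([ 0.25969653, -0.56822184,  0.23086687]), 'tool_rot': array([-3.14072795e+00,  7.30492720e-05,  4.28688105e-01]), 'force': array([ 0.1935907 , -0.01145015, -0.09827056]), 'moment': array([-0.04023294, -0.0181711 , -0.03754798]), 'finger_force': 0.0, 'grip_width': 0.08563532025201895}
```

View pics/scene0.png

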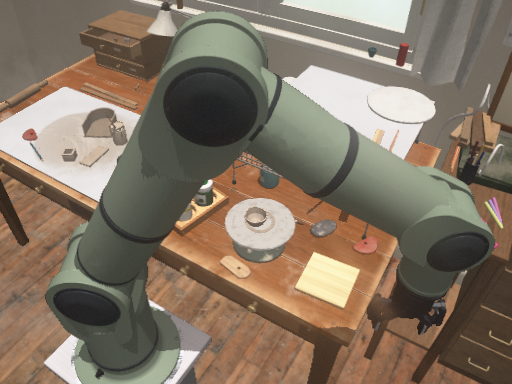

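View pics/top0.png

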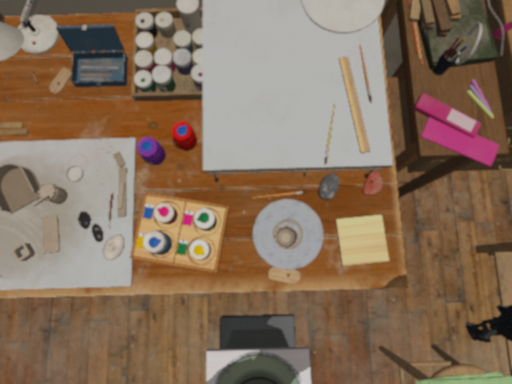

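The top view shows the rack at about (180,232), with pink (165,213), green (205,217), blue (157,242) and mustard (199,248). The wheel is at (288,234) and the board at (363,240). The purple (150,150) and red (184,135) jars outside the rack are look-alikes. The rotation comes as rpy, so I'll convert it, enlarge the rack and detect the blobs.

```bash
sed -i 's/^def ray/from scipy.spatial.transform import Rotation as Ro\ndef RM(d): return Ro.from_euler("xyz",d["rotation"]).as_matrix()\ndef ray/; s/np.array(d\[.rotation.\])@/RM(d)@/' h.py
python3 - <<'E'
from h import *
import pickle
D=pickle.load(open('D0.pkl','rb'));d=D['top'];im=d['img']
c=im[185:280,125:240];cv2.imwrite('pics/c1.png',cv2.resize(c[:,:,::-1],None,fx=6,fy=6,interpolation=cv2.INTER_CUBIC))
hsv=cv2.cvtColor(im,cv2.COLOR_RGB2HSV)
R={'pink':(150,172),'mustard':(22,32),'green':(50,90),'blue':(98,120)}
for n,(a,b) in R.items():
    m=cv2.inRange(hsv,(a,120 if n!='mustard' else 150,30),(b,255,255)); m[:185]=0;m[280:]=0;m[:,:125]=0;m[:,240:]=0
    k,l,s,ce=cv2.connectedComponentsWithStats(m)
    for i in range(1,k):
        if s[i,4]>8: print(n,s[i],np.round(ce[i],1),np.round(onz(d,*ce[i],.032),3),np.round(onz(d,*ce[i],.085),3))
print('board',[np.round(onz(d,u,v,.012),3) for u,v in((337,219),(384,214),(389,260),(341,266))])
E
```

```text
pink [158 207  10   9  61] [163.2 211.1] [0.583 0.291 0.032] [0.575 0.278 0.085]
pink [183 214   9  11  74] [187.2 219.1] [0.555 0.214 0.032] [0.548 0.204 0.085]
mustard [137 237   6  11  50] [139.6 242.1] [0.486 0.364 0.032] [0.482 0.348 0.085]
mustard [195 246   9   8  58] [198.6 249.8] [0.457 0.177 0.032] [0.454 0.169 0.085]
green [199 214   9   8  48] [203.3 217.3] [0.559 0.162 0.032] [0.553 0.155 0.085]
green [178 244   8  10  58] [181.4 248.6] [0.462 0.231 0.032] [0.459 0.221 0.085]
blue [144 208   8  10  58] [147.7 212.4] [0.58  0.341 0.032] [0.572 0.326 0.085]
blue [150 238  10   9  61] [153.7 241.8] [0.486 0.319 0.032] [0.482 0.305 0.085]
board [array([ 0.545, -0.268,  0.012]), array([ 0.557, -0.422,  0.012]), array([ 0.41 , -0.424,  0.012]), array([ 0.395, -0.271,  0.012])]
```

View pics/c1.png

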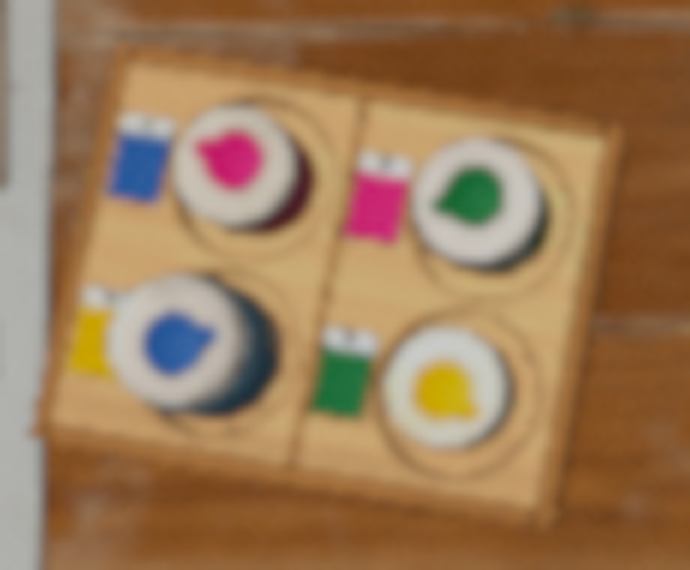

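View pics/wrist0.png

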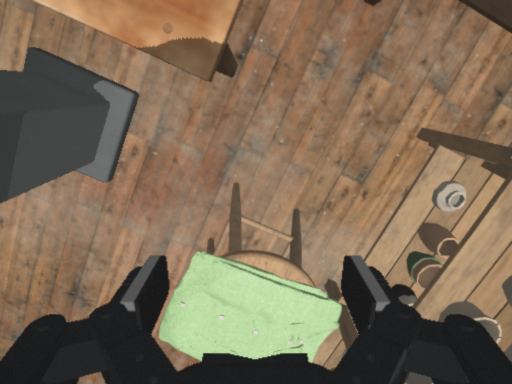

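The crop shows (6x, top origin 125,185): 
- Far-left well: blue chip, holds pink.
- Far-right well: pink chip, holds green.
- Near-left well: mustard chip, holds the blue jar.
- Near-right well: green chip, holds mustard.

Three things could pass for the blue jar: rack (154,242), purple (150,150) and red (184,135). Only the rack one has a pale lid with a blue dab, and it stands in the rack, so that is the jar.

Plan: pink to the board, blue to far-left, mustard to near-left, green to near-right, pink to far-right. The rack's yaw is about -0.19.

Call:
move_arm:
  gripper: [1,1,1,1,1]
  linear:
    - [0,0,-2]
    - [0,0,-2]
    - [0,0,-2]
    - [0,0,-2]
    - [0,0,-2]
  twist: [7.1,7.1,7.1,7.1,7.1]

```text
clock: 0.65
position: [0.2598, -0.5682, 0.3319]
tool_rot: [-3.141, 0.0, -0.196]
force: [0.3, 0.5, 0.1]
grip_width: 0.0853
finger_force: 0.0
```

Call:
move_arm:
  gripper: [1,1,1,1,1,1,1,1]
  linear:
    - [0.6,-4.8,0]
    - [0.6,-4.8,0]
    - [0.6,-4.8,0]
    - [0.6,-4.8,0]
    - [0.6,-4.8,0]
    - [0.6,-4.8,0]
    - [0.6,-4.8,0]
    - [0.6,-4.8,0]
  twist: [0,0,0,0,0,0,0,0]

```text
clock: 1.45
position: [0.3799, -0.1986, 0.3314]
tool_rot: [3.141, -0.0, -0.191]
force: [2.1, 1.1, -0.8]
grip_width: 0.0854
finger_force: 0.0
```

```bash
python3 -c "
from h import *
s=monitor.observe();print({k:np.round(s[k],3) for k in('clock','qpos','position','tool_rot','force')})"
```

```text
{'clock': np.float64(1.45), 'qpos': array([ 0.444,  0.095, -0.109,  1.94 ,  0.012,  1.107, -1.432]), 'position': array([ 0.38 , -0.199,  0.331]), 'tool_rot': array([ 3.141, -0.   , -0.191]), 'force': array([ 2.09 ,  1.093, -0.822])}
```

q7 would end near its limit, so I'll use the half-turned grasp and then move above the rack.

Call:
move_arm:
  gripper: [1,1,1,1,1,1,1]
  linear:
    - [0,0,0]
    - [0,0,0]
    - [0,0,0]
    - [0,0,0]
    - [0,0,0]
    - [0,0,0]
    - [0,0,0]
  twist: [-8.57,-8.57,-8.57,-8.57,-8.57,-8.57,-8.57]

```text
clock: 2.15
position: [0.3797, -0.2004, 0.3312]
tool_rot: [-3.141, 0.0, 0.862]
force: [0.5, 1.0, -0.4]
grip_width: 0.0854
finger_force: 0.0
```

Call:
move_arm:
  gripper: [1,1,1,1,1,1,1]
  linear:
    - [0,0,0]
    - [0,0,0]
    - [0,0,0]
    - [0,0,0]
    - [0,0,0]
    - [0,0,0]
    - [0,0,0]
  twist: [-8.57,-8.57,-8.57,-8.57,-8.57,-8.57,-8.57]

```text
clock: 2.85
position: [0.3797, -0.2005, 0.3312]
tool_rot: [-3.141, -0.0, 1.909]
force: [0.6, 0.1, -0.4]
grip_width: 0.0854
finger_force: 0.0
```

Call:
move_arm:
  gripper: [1,1,1,1,1,1,1]
  linear:
    - [0,0,0]
    - [0,0,0]
    - [0,0,0]
    - [0,0,0]
    - [0,0,0]
    - [0,0,0]
    - [0,0,0]
  twist: [-8.57,-8.57,-8.57,-8.57,-8.57,-8.57,-8.57]

```text
clock: 3.55
position: [0.3797, -0.2005, 0.3312]
tool_rot: [3.142, -0.0, 2.956]
force: [0.9, 0.0, -0.1]
grip_width: 0.0855
finger_force: 0.0
```

Call:
move_arm:
  gripper: [1,1,1,1,1,1,1,1]
  linear:
    - [0,4.5,0]
    - [0,4.5,0]
    - [0,4.5,0]
    - [0,4.5,0]
    - [0,4.5,0]
    - [0,4.5,0]
    - [0,4.5,0]
    - [0,4.5,0]
  twist: [0,0,0,0,0,0,0,0]

```text
clock: 4.35
position: [0.4483, 0.1546, 0.3314]
tool_rot: [-3.142, 0.0, 2.95]
force: [0.9, -0.2, -0.6]
grip_width: 0.0857
finger_force: 0.0
```

Call:
move_arm:
  gripper: [1,1,1,1,1]
  linear:
    - [0,4.5,0]
    - [0,4.5,0]
    - [0,0,0]
    - [0,0,0]
    - [0,0,0]
  twist: [0,0,0,0,0]

```text
clock: 4.85
position: [0.4654, 0.2404, 0.3312]
tool_rot: [-3.141, -0.0, 2.949]
force: [0.5, -0.7, -0.1]
grip_width: 0.0854
finger_force: 0.0
```

```bash
python3 - <<'E'
from h import *
import pickle
s=monitor.observe();print({k:np.round(s[k],3) for k in('clock','qpos','position','tool_rot','force')})
d=grab('wrist','w1');pickle.dump(d,open('W1.pkl','wb'));print(d['eye'],d['rotation'])
t=pickle.load(open('D0.pkl','rb'))['top']
T=dict(pink_c=(187.2,219.1),pink_p=(163.2,211.1),must_c=(139.6,242.1),must_p=(198.6,249.8),green_p=(203.3,217.3),green_c=(181.4,248.6),blue_c=(147.7,212.4),blue_p=(153.7,241.8))
hsv=cv2.cvtColor(d['img'],cv2.COLOR_RGB2HSV)
R={'pink':(150,172),'must':(22,32),'green':(50,90),'blue':(98,120)}
for n,(a,b) in R.items():
    m=cv2.inRange(hsv,(a,120 if n!='must' else 150,30),(b,255,255))
    k,l,st,ce=cv2.connectedComponentsWithStats(m)
    for i in range(1,k):
        if st[i,4]<60: continue
        o=[]
        for q in('_c','_p'):
            p,g=tri(ray(t,*T[n+q]),ray(d,*ce[i]))
            if g<.012: o.append((q,np.round(p,4),round(g,4)))
        print(n,st[i],np.round(ce[i],1),o)
E
```

```text
{'clock': np.float64(4.85), 'qpos': array([-0.064,  0.321, -0.677,  1.707,  0.215,  1.19 ,  0.582]), 'position': array([0.465, 0.24 , 0.331]), 'tool_rot': array([-3.141, -0.   ,  2.949]), 'force': array([ 0.512, -0.738, -0.113])}
[0.382616   0.25556513 0.47252232] [-3.28799117e-01  5.57261063e-04  1.37886337e+00]
pink [240 200  17  21 356] [248. 210.] [('_c', array([0.5539, 0.2128, 0.0304]), np.float64(0.0034))]
pink [285 218  26  20 372] [296.2 228. ] [('_p', array([0.5754, 0.2791, 0.0767]), np.float64(0.0026))]
must [187 149  26  22 410] [200.6 159.1] [('_p', array([0.4534, 0.17  , 0.0777]), np.float64(0.0028))]
green [239 139  17  23 372] [247.  149.6] [('_c', array([0.4604, 0.2299, 0.0356]), np.float64(0.0032))]
green [193 224  24  19 340] [203.6 232.8] [('_p', array([0.55  , 0.1529, 0.0952]), np.float64(0.0026))]
blue [288 154  29  24 514] [303.2 165.8] [('_p', array([0.4792, 0.2979, 0.1094]), np.float64(0.0027))]
blue [323 200  18  21 350] [331.3 210.1] [('_c', array([0.5805, 0.3413, 0.0251]), np.float64(0.003))]
blue [340 338  16  16 146] [346.6 344.5] []
```

View pics/w1.png

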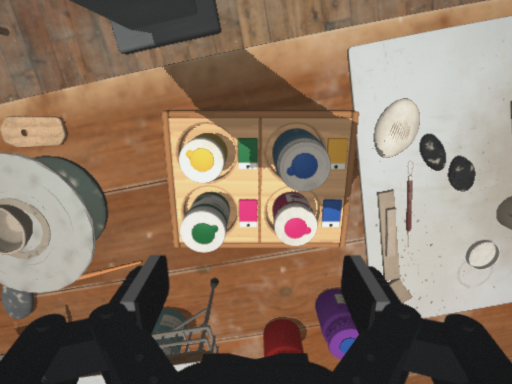

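The wrist view shows the rack with mustard at (205,158), green (206,230), blue jar (302,165) and pink (296,222). The chips sit to the image-right of each well, since this view is turned by half. The triangulated heights (0.077, 0.078, 0.095, 0.109, chips about 0.03) match the text. Next I'll fit the rack frame and the lid centres.

```bash
cat >> h.py <<'E'
ZL=dict(pink=.081,must=.077,green=.097,blue=.112)
HU={'pink':(150,172),'must':(20,32),'green':(45,90),'blue':(98,120)}
def lid(d,dab,z,x0=20):
    """lid centre: white blob (plus dab) round the dab pixel"""
    im=d['img'];hsv=cv2.cvtColor(im,cv2.COLOR_RGB2HSV)
    m=((hsv[:,:,1]<60)&(hsv[:,:,2]>120)).astype(np.uint8)
    u,v=map(int,dab); w=np.zeros_like(m); w[max(v-32,0):v+32,max(u-32,0):u+32]=m[max(v-32,0):v+32,max(u-32,0):u+32]
    cs,_=cv2.findContours(w,cv2.RETR_EXTERNAL,cv2.CHAIN_APPROX_NONE)
    c=[c for c in cs if cv2.pointPolygonTest(c,(u,v),False)>=0]
    c=max(c or cs,key=cv2.contourArea)
    e=cv2.fitEllipse(cv2.convexHull(c)); return np.round(e[0],1),np.round(e[1],1),np.round(onz(d,*e[0],z),4)
E
python3 - <<'E'
from h import *
import pickle
d=pickle.load(open('W1.pkl','rb'));t=pickle.load(open('D0.pkl','rb'))['top']
W=dict(pink=(294,226),must=(200.6,159),green=(203.6,232.8),blue=(303,166))
TT=dict(pink=(163.2,211.1),must=(198.6,249.8),green=(203.3,217.3),blue=(153.7,241.8))
for n in W:
    print(n,'w',*lid(d,W[n],ZL[n]),'t',*lid(t,TT[n],ZL[n]))
hsv=cv2.cvtColor(d['img'],cv2.COLOR_RGB2HSV)
m=cv2.inRange(hsv,(18,120,60),(32,255,255));m[:,:322]=0;m[:,352:]=0;m[:130]=0;m[175:]=0
k,l,st,ce=cv2.connectedComponentsWithStats(m);i=1+np.argmax(st[1:,4]);print(st[i],ce[i])
C=np.array([(331.3,210.1),(248,210),ce[i],(247,149.6)]);CT=[(147.7,212.4),(187.2,219.1),(139.6,242.1),(181.4,248.6)]
P=np.array([(47-5.75,112),(47-5.75,-18),(-47-5.75,112),(-47-5.75,-18)])/1000
for dd,c in((d,C),(t,CT)):
    Q=np.array([onz(dd,*p,.032)[:2] for p in c]);
    pm,qm=P.mean(0),Q.mean(0);H=(P-pm).T@(Q-qm);a=np.arctan2(H[0,1]-H[1,0],H[0,0]+H[1,1])
    R=np.array([[np.cos(a),-np.sin(a)],[np.sin(a),np.cos(a)]]);o=qm-R@pm
    print('yaw',a,'o',o,'res',np.round(Q-(P@R.T+o),4).tolist())
    for n,w in dict(FL=(47,52),FR=(47,-78),NL=(-47,52),NR=(-47,-78)).items(): print(n,np.round(R@(np.array(w)/1000)+o,4))
E
```

```text
pink w [295.2 225.2] [39.6 43.7] [0.5681 0.277  0.081 ] t [157.9 212.2] [21.2 32.4] [0.5725 0.2957 0.081 ]
must w [201.  160.1] [43.6 46. ] [0.4536 0.1695 0.077 ] t [199.  248.9] [19.7 20.6] [0.4573 0.1692 0.077 ]
green w [202.3 230.8] [41.8 45.9] [0.5448 0.1516 0.097 ] t [200.2 216.7] [20.7 31.3] [0.5531 0.163  0.097 ]
blue w [305.7 166.4] [47.9 53.9] [0.479  0.2994 0.112 ] t [152.  240.3] [22.  28.1] [0.4845 0.3033 0.112 ]
[327 138  21  25 458] [337.21834061 149.42576419]
yaw -0.1917725861942762 o [0.51470903 0.23704196] res [[0.0002, -0.0005], [0.0001, 0.0003], [-0.0003, 0.0006], [-0.0, -0.0004]]
FL [0.5708 0.2791]
FR [0.546  0.1515]
NL [0.4785 0.297 ]
NR [0.4537 0.1694]
yaw -0.19560267278344143 o [0.51716211 0.24028399] res [[0.0005, -0.0013], [0.0008, -0.0009], [-0.0015, 0.0037], [0.0001, -0.0015]]
FL [0.5734 0.2822]
FR [0.5481 0.1546]
NL [0.4812 0.3004]
NR [0.4559 0.1729]
```

The rack fit is good (residuals under 0.6 mm, yaw -0.192), and the pots stand within about 3 mm of the well centres. Pink first: go above it, then down to TCP z 0.043.

Call:
move_arm:
  gripper: [1,1,1,1,1,1,1,1]
  linear:
    - [-3.2,1.9,0]
    - [-3.2,1.9,0]
    - [-3.2,1.9,0]
    - [0,0,4.5]
    - [0,0,4.5]
    - [0,0,4.5]
    - [0,0,0]
    - [0,0,0]
  twist: [0,0,0,0,0,0,0,0]

```text
clock: 5.7
position: [0.5709, 0.2784, 0.1976]
tool_rot: [3.142, 0.0, 2.949]
force: [0.0, 0.1, 1.8]
grip_width: 0.0854
finger_force: 0.0
```

```bash
python3 - <<'E'
from h import *
s=monitor.observe();print({k:np.round(s[k],4) for k in('clock','qpos','position','tool_rot')})
d=grab('wrist','w2')
hsv=cv2.cvtColor(d['img'],cv2.COLOR_RGB2HSV)
for n,(a,b) in HU.items():
    k,l,st,ce=cv2.connectedComponentsWithStats(cv2.inRange(hsv,(a,120,60),(b,255,255)))
    for i in range(1,k):
        if st[i,4]>200: print(n,st[i],np.round(ce[i],1),np.round(onz(d,*ce[i],.032),4),np.round(onz(d,*ce[i],ZL[n]),4))
E
```

```text
{'clock': np.float64(5.7), 'qpos': array([-0.1617,  0.6317, -0.5942,  1.5829,  0.3915,  1.0483,  0.5144]), 'position': array([0.5709, 0.2784, 0.1976]), 'tool_rot': array([3.1416e+00, 1.0000e-04, 2.9493e+00])}
pink [175 155  28  34 891] [188.8 171.4] [0.5524 0.2116 0.032 ] [0.5422 0.2247 0.081 ]
pink [237 177  42  33 990] [255.8 193.3] [0.5891 0.2751 0.032 ] [0.573  0.2781 0.081 ]
must [124  51  33  63 849] [143.8  83. ] [0.4603 0.1917 0.032 ] [0.4643 0.2066 0.077 ]
must [ 306   55   30   40 1127] [320.2  74.7] [0.4851 0.357  0.032 ] [0.4856 0.3477 0.077 ]
green [ 167   56   31   38 1065] [182.2  74.4] [0.4601 0.2296 0.032 ] [0.466  0.2431 0.097 ]
green [ 87 183  40  34 987] [105.3 199. ] [0.5646 0.1153 0.032 ] [0.5484 0.153  0.097 ]
blue [ 229   51   52   48 1802] [256.2  75.6] [0.4747 0.2977 0.032 ] [0.4782 0.2966 0.112 ]
blue [301 155  28  33 847] [314.1 171.2] [0.577  0.3389 0.032 ] [0.5538 0.3271 0.112 ]
```

View pics/w2.png

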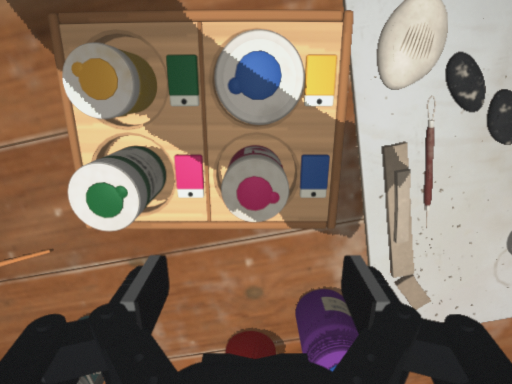

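The pink pot's lid (255,187) is centred between the fingers, so I'll descend and grip.

Call:
move_arm:
  gripper: [1,1,1,1,1,1,1]
  linear:
    - [0,0,3.5]
    - [0,0,3.5]
    - [0,0,3.4]
    - [0,0,3]
    - [0,0,2]
    - [0,0,0]
    - [0,0,0]
  twist: [0,0,0,0,0,0,0]

```text
clock: 6.45
position: [0.5718, 0.2796, 0.0447]
tool_rot: [3.14, 0.002, 2.95]
force: [-0.1, 0.0, 0.4]
grip_width: 0.0856
finger_force: 0.0
```

Call:
move_arm:
  gripper: [0,0,0,0,0,0,0,0]
  linear:
    - [0,0,0]
    - [0,0,0]
    - [0,0,0]
    - [0,0,0]
    - [0,0,0]
    - [0,0,0]
    - [0,0,0]
    - [0,0,0]
  twist: [0,0,0,0,0,0,0,0]
  squeeze: 45

```text
clock: 7.25
position: [0.5715, 0.2793, 0.0444]
tool_rot: [3.14, 0.002, 2.95]
force: [-2.0, -2.5, 14.4]
grip_width: 0.0605
finger_force: 45.4
```

Call:
move_arm:
  gripper: [0,0,0,0,0,0,0]
  linear:
    - [0,0,-2]
    - [0,0,-3.9]
    - [0,0,-3.9]
    - [0,0,-3.9]
    - [0,0,-3.9]
    - [0,0,-3.9]
    - [0,0,0]
  twist: [0,0,0,0,0,0,0]

```text
clock: 7.95
position: [0.5719, 0.2803, 0.2635]
tool_rot: [3.137, 0.006, 2.95]
force: [0.8, 0.4, -1.6]
grip_width: 0.0603
finger_force: 49.7
```

Call:
move_arm:
  gripper: [0,0,0,0,0,0,0,0]
  linear:
    - [-0.1,-2.1,0]
    - [-0.2,-4.2,0]
    - [-0.2,-4.2,0]
    - [-0.2,-4.2,0]
    - [-0.2,-4.2,0]
    - [-0.2,-4.2,0]
    - [-0.2,-4.2,0]
    - [-0.2,-4.2,0]
  twist: [0,0,0,0,0,0,0,0]

```text
clock: 8.75
position: [0.5246, -0.0348, 0.2576]
tool_rot: [-3.141, 0.001, 2.95]
force: [1.2, -0.9, -1.2]
grip_width: 0.0602
finger_force: 49.7
```

Call:
move_arm:
  gripper: [0,0,0,0,0,0,0]
  linear:
    - [-0.2,-4.2,0]
    - [-0.2,-4.2,0]
    - [-0.2,-4.2,0]
    - [-0.2,-4.2,0]
    - [-0.2,-4.2,0]
    - [0,0,0]
    - [0,0,0]
  twist: [0,0,0,0,0,0,0]

```text
clock: 9.45
position: [0.4947, -0.2419, 0.2573]
tool_rot: [3.142, -0.0, 2.948]
force: [0.3, 0.4, -1.6]
grip_width: 0.0605
finger_force: 49.7
```

```bash
python3 - <<'E'
from h import *
s=monitor.observe();print({k:np.round(s[k],4) for k in('clock','qpos','position','tool_rot','force','finger_force','grip_width')})
d=grab('wrist','w3')
for n in('top',):grab(n,'t3')
E
```

```text
{'clock': np.float64(9.45), 'qpos': array([ 0.7494,  0.4174, -0.5418,  1.7477,  0.2442,  1.044 ,  1.4993]), 'position': array([ 0.4947, -0.2419,  0.2573]), 'tool_rot': array([ 3.1415e+00, -1.0000e-04,  2.9484e+00]), 'force': array([ 0.3055,  0.378 , -1.5593]), 'finger_force': np.float64(49.6899), 'grip_width': np.float64(0.0605)}
```

View pics/w3.png

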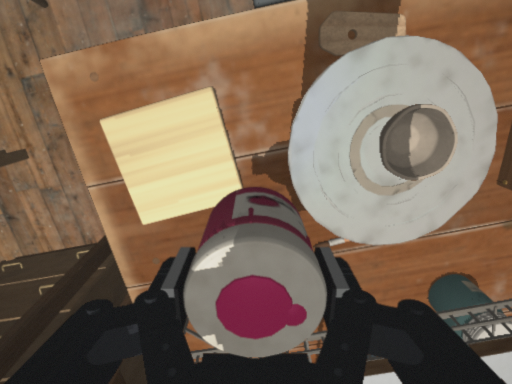

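The pink pot is held upright and the board shows at about (172,156). I'll measure the board's centre next.

```bash
cat > plan.py <<'E'
from h import *
def tool(dx,dy,yaw):
    c,s=np.cos(yaw),np.sin(yaw); return np.round(100*np.array([c*dx+s*dy, s*dx-c*dy]),2)
E
python3 - <<'E'
from plan import *
s=monitor.observe();d=grab('wrist')
C=[onz(d,*p,.012)[:2] for p in((101,124),(213,88),(241,184),(145,224))]
print(np.round(C,4), [np.linalg.norm(C[i]-C[i-1]) for i in range(4)])
c=(C[0]+C[2])/2;c2=(C[1]+C[3])/2;print(c,c2)
m=(c+c2)/2; p=s['position'];print(p,tool(m[0]-p[0],m[1]-p[1],s['tool_rot'][2]))
E
```

```text
[[ 0.4135 -0.4211]
 [ 0.3994 -0.2736]
 [ 0.5234 -0.265 ]
 [ 0.5549 -0.4076]] [np.float64(0.14205983570442077), np.float64(0.14819514363683667), np.float64(0.12433613374565979), np.float64(0.14604626149535754)]
[ 0.46843838 -0.34304352] [ 0.47712701 -0.34059086]
[ 0.4952624  -0.24029614  0.25745054] [  0.29 -10.39]
```

Call:
move_arm:
  gripper: [0,0,0,0,0,0,0,0]
  linear:
    - [0,-3.4,0]
    - [0,-3.4,0]
    - [0,-3.4,0]
    - [0,0,4]
    - [0,0,4]
    - [0,0,4]
    - [0,0,4]
    - [0,0,0]
  twist: [0,0,0,0,0,0,0,0]

```text
clock: 10.4
position: [0.474, -0.3389, 0.0933]
tool_rot: [3.138, -0.006, 2.952]
force: [-0.9, 0.3, -1.9]
grip_width: 0.0604
finger_force: 50.1
```

Call:
move_arm:
  gripper: [0,0,0,0,0,0,0]
  linear:
    - [0,0,2.5]
    - [0,0,1]
    - [0,0,0.6]
    - [0,0,0.5]
    - [0,0,0.2]
    - [0,0,0]
    - [0,0,0]
  twist: [0,0,0,0,0,0,0]

```text
clock: 11.1
position: [0.476, -0.3415, 0.0498]
tool_rot: [-3.141, 0.001, 2.95]
force: [0.6, 0.4, -2.2]
grip_width: 0.0602
finger_force: 50.4
```

Call:
move_arm:
  gripper: [0,0,1,1,1,1,1,1]
  linear:
    - [0,0,0.15]
    - [0,0,0]
    - [0,0,0]
    - [0,0,0]
    - [0,0,0]
    - [0,0,0]
    - [0,0,0]
    - [0,0,0]
  twist: [0,0,0,0,0,0,0,0]

```text
clock: 11.9
position: [0.4758, -0.3413, 0.0478]
tool_rot: [3.142, -0.0, 2.95]
force: [-0.5, 0.0, -0.4]
grip_width: 0.0853
finger_force: 0.0
```

Call:
move_arm:
  gripper: [1,1,1,1,1,1,1,1]
  linear:
    - [0,0,-2]
    - [0,0,-4]
    - [0,0,-5]
    - [0,0,-5]
    - [0,0,-4]
    - [0.8,4.2,0]
    - [0.8,4.2,0]
    - [0.8,4.2,0]
  twist: [0,0,0,0,0,0,0,0]

```text
clock: 12.7
position: [0.4759, -0.2117, 0.2481]
tool_rot: [-3.141, 0.001, 2.95]
force: [1.5, -0.3, 0.8]
grip_width: 0.0852
finger_force: 0.0
```

Call:
move_arm:
  gripper: [1,1,1,1,1,1,1,1]
  linear:
    - [0.8,4.2,0]
    - [0.8,4.2,0]
    - [0.8,4.2,0]
    - [0.8,4.2,0]
    - [0.8,4.2,0]
    - [0.8,4.2,0]
    - [0.8,4.2,0]
    - [0.8,4.2,0]
  twist: [0,0,0,0,0,0,0,0]

```text
clock: 13.5
position: [0.477, 0.1306, 0.248]
tool_rot: [-3.142, 0.0, 2.95]
force: [1.3, -0.2, -0.4]
grip_width: 0.0854
finger_force: 0.0
```

Call:
move_arm:
  gripper: [1,1,1,1,1,1]
  linear:
    - [0.8,4.2,0]
    - [0.8,4.2,0]
    - [0.8,4.2,0]
    - [0,0,0]
    - [0,0,0]
    - [0,0,0]
  twist: [0,0,0,0,0,0]

```text
clock: 14.1
position: [0.4778, 0.2563, 0.2477]
tool_rot: [-3.141, 0.0, 2.949]
force: [-0.6, -0.6, 0.1]
grip_width: 0.0852
finger_force: 0.0
```

```bash
cat > look.py <<'E'
import sys
from plan import *
s=monitor.observe();p=s['position'];print({k:np.round(s[k],4) for k in('clock','qpos','position','tool_rot')})
d=grab('wrist',sys.argv[1])
hsv=cv2.cvtColor(d['img'],cv2.COLOR_RGB2HSV)
for n,(a,b) in HU.items():
    k,l,st,ce=cv2.connectedComponentsWithStats(cv2.inRange(hsv,(a,120,60),(b,255,255)))
    for i in range(1,k):
        if st[i,4]>200:
            q=onz(d,*ce[i],ZL[n]);print(n,st[i],np.round(ce[i],1),'chip',np.round(onz(d,*ce[i],.032)[:2],4),'lid',np.round(q[:2],4),'tool',tool(q[0]-p[0],q[1]-p[1],s['tool_rot'][2]))
E
python3 look.py w4; python3 -c "from h import *;grab('top','t4')"
```

```text
{'clock': np.float64(14.1), 'qpos': array([-0.087 ,  0.4441, -0.6965,  1.7748,  0.3256,  1.0412,  0.4756]), 'position': array([0.4778, 0.2563, 0.2477]), 'tool_rot': array([-3.1409,  0.    ,  2.9493])}
pink [222 215  21  26 517] [232.2 227.8] chip [0.5524 0.2113] lid [0.5308 0.2196] tool [-5.9  -2.59]
must [170 134  37  38 350] [194.3 147.1] chip [0.4426 0.1899] lid [0.4366 0.2002] tool [ 2.97 -6.29]
must [151 154  35  29 729] [169.5 167.2] chip [0.4603 0.1545] lid [0.452  0.1692] tool [ 0.87 -9.03]
green [220 141  22  29 624] [230.6 154.8] chip [0.4597 0.2297] lid [0.4479 0.2373] tool [ 2.57 -2.43]
green [161 248  31  23 472] [176.  258.4] chip [0.582  0.1281] lid [0.5479 0.1542] tool [-8.83 -8.68]
blue [277 161  39  31 866] [297.7 176.7] chip [0.5013 0.3036] lid [0.4775 0.2964] tool [0.8  3.93]
blue [322 216  23  25 515] [333.2 227.9] chip [0.5773 0.3386] lid [0.5365 0.3235] tool [-4.47  7.72]
```

View pics/w4.png

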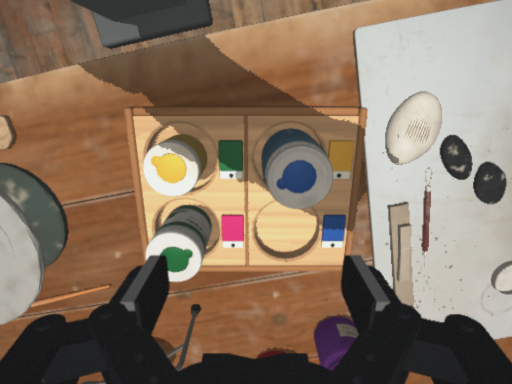

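The near-left jar has its pale lid and blue dab at (298,177). The far-left well at (287,230) is empty. Next: align, descend to z 0.089 and grip.

Call:
move_arm:
  gripper: [1,1,1,1,1,1,1,1]
  linear:
    - [0.7,4.1,0]
    - [0,0,3.5]
    - [0,0,3.5]
    - [0,0,3.5]
    - [0,0,2.9]
    - [0,0,2]
    - [0,0,0.5]
    - [0,0,0]
  twist: [0,0,0,0,0,0,0,0]

```text
clock: 15.0
position: [0.4787, 0.2982, 0.0888]
tool_rot: [-3.141, -0.0, 2.949]
force: [0.1, 0.6, 1.1]
grip_width: 0.0854
finger_force: 0.0
```

Call:
move_arm:
  gripper: [0,0,0,0,0,0,0,0]
  linear:
    - [0,0,0]
    - [0,0,0]
    - [0,0,0]
    - [0,0,0]
    - [0,0,0]
    - [0,0,0]
    - [0,0,0]
    - [0,0,0]
  twist: [0,0,0,0,0,0,0,0]
  squeeze: 60

```text
clock: 15.8
position: [0.4794, 0.2993, 0.0905]
tool_rot: [3.14, 0.002, 2.95]
force: [-1.3, -0.1, 8.2]
grip_width: 0.0636
finger_force: 64.3
```

Call:
move_arm:
  gripper: [0,0,0,0]
  linear:
    - [0,0,-1]
    - [0,0,-1]
    - [0,0,0]
    - [0,0,0]
  twist: [0,0,0,0]

```text
clock: 16.2
position: [0.4788, 0.2987, 0.1092]
tool_rot: [3.141, 0.001, 2.95]
force: [0.1, 0.2, -5.4]
grip_width: 0.0636
finger_force: 68.2
```

Call:
move_arm:
  gripper: [0,0,0,0,0,0,0]
  linear:
    - [0,0,-2]
    - [0,0,-2]
    - [-2.4,-0.05,0]
    - [-3.5,0,0]
    - [-3.5,-0.05,0]
    - [0,0,0]
    - [0,0,0]
  twist: [0,0,0,0,0,0,0]

```text
clock: 16.9
position: [0.5707, 0.2795, 0.1479]
tool_rot: [-3.141, -0.001, 2.949]
force: [-0.2, 0.3, -5.3]
grip_width: 0.0635
finger_force: 68.8
```

```bash
python3 look.py w5
```

```text
{'clock': np.float64(16.9), 'qpos': array([-0.153 ,  0.6972, -0.6124,  1.6206,  0.4618,  0.974 ,  0.4582]), 'position': array([0.5707, 0.2795, 0.1479]), 'tool_rot': array([-3.1410e+00, -1.3000e-03,  2.9492e+00])}
pink [ 160  167   34   39 1211] [176.3 185.8] chip [0.5522 0.2117] lid [0.54   0.2275] tool [ 2.02 -5.69]
must [  93   43   45   78 1554] [119.9  82.1] chip [0.4598 0.1904] lid [0.4648 0.2086] tool [ 9.04 -8.98]
must [ 314   48   38   48 1656] [331.8  71.6] chip [0.4847 0.357 ] lid [0.4853 0.3461] tool [9.66 4.91]
green [ 149   49   37   47 1576] [167.   71.6] chip [0.4598 0.2297] lid [0.467  0.2461] tool [ 9.54 -5.26]
green [  49  204   48   40 1446] [ 71.8 223.2] chip [0.5684 0.1055] lid [0.5481 0.1533] tool [ -0.2  -12.82]
blue [ 307  167   34   38 1174] [323.3 185.4] chip [0.5765 0.3388] lid [0.549  0.3251] tool [3.   4.07]
blue [ 208  251   79   58 3310] [250.  280.3] chip [0.6599 0.2564] lid [0.6065 0.2683] tool [-3.73 -0.41]
```

View pics/w5.png

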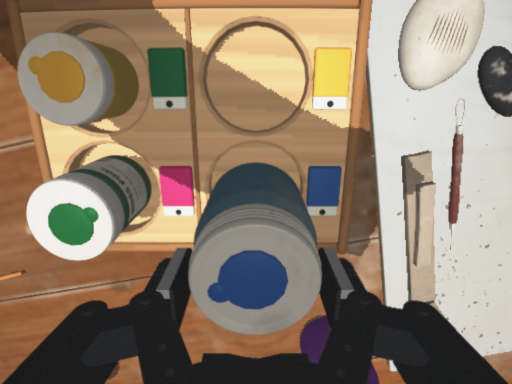

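The jar hangs upright over the far-left well with the blue chip at (323,190), so I'll lower it.

Call:
move_arm:
  gripper: [0,0,0,0,0,0]
  linear:
    - [0,0,2.5]
    - [0,0,1.5]
    - [0,0,1]
    - [0,0,0.4]
    - [0,0,0]
    - [0,0,0]
  twist: [0,0,0,0,0,0]

```text
clock: 17.55
position: [0.5709, 0.2803, 0.0954]
tool_rot: [3.141, 0.001, 2.95]
force: [-0.1, 0.3, -4.8]
grip_width: 0.0634
finger_force: 68.9
```

Call:
move_arm:
  gripper: [0,0,0]
  linear:
    - [0,0,0.3]
    - [0,0,0]
    - [0,0,0]
  twist: [0,0,0]

```text
clock: 17.85
position: [0.5707, 0.28, 0.092]
tool_rot: [3.141, 0.0, 2.95]
force: [0.2, 0.7, -5.0]
grip_width: 0.0636
finger_force: 68.9
```

Call:
move_arm:
  gripper: [0,0,0]
  linear:
    - [0,0,0.2]
    - [0,0,0]
    - [0,0,0]
  twist: [0,0,0]

```text
clock: 18.15
position: [0.5711, 0.2802, 0.0906]
tool_rot: [3.141, 0.001, 2.95]
force: [-1.7, -1.4, 6.2]
grip_width: 0.0635
finger_force: 69.9
```

Seated: contact comes at the same height as before the pick. Release, lift and go to the mustard pot in the near-right well.

Call:
move_arm:
  gripper: [1,1,1,1,1,1]
  linear:
    - [0,0,0]
    - [0,0,0]
    - [0,0,0]
    - [0,0,0]
    - [0,0,0]
    - [0,0,0]
  twist: [0,0,0,0,0,0]

```text
clock: 18.75
position: [0.5707, 0.28, 0.0898]
tool_rot: [3.142, -0.0, 2.95]
force: [-0.2, -0.2, -0.1]
grip_width: 0.0854
finger_force: 0.0
```

Call:
move_arm:
  gripper: [1,1,1,1,1,1,1,1]
  linear:
    - [0,0,-2]
    - [0,0,-4.5]
    - [0,0,-4.5]
    - [2.4,-3.3,0]
    - [2.4,-3.3,0]
    - [2.4,-3.3,0]
    - [2.3,-3.2,0]
    - [0,0,0]
  twist: [0,0,0,0,0,0,0,0]

```text
clock: 19.55
position: [0.4498, 0.1659, 0.1998]
tool_rot: [-3.138, -0.0, 2.948]
force: [0.9, -0.0, 0.6]
grip_width: 0.0852
finger_force: 0.0
```

Call:
move_arm:
  gripper: [1,1]
  linear:
    - [0,0,0]
    - [0,0,0]
  twist: [0,0]

```text
clock: 19.75
position: [0.4531, 0.1701, 0.2]
tool_rot: [3.141, 0.0, 2.95]
force: [0.1, 0.2, 0.2]
grip_width: 0.0851
finger_force: 0.0
```

```bash
python3 look.py w6
```

```text
{'clock': np.float64(19.75), 'qpos': array([ 0.0693,  0.4121, -0.7039,  1.9696,  0.343 ,  0.879 ,  0.564 ]), 'position': array([0.4531, 0.1701, 0.2   ]), 'tool_rot': array([3.1408e+00, 5.0000e-04, 2.9504e+00])}
pink [295 238  26  28 668] [307.1 251.4] chip [0.5522 0.2112] lid [0.5234 0.2071] tool [-6.19  4.97]
must [243 147  36  18 222] [259.4 152.7] chip [0.43   0.1786] lid [0.4213 0.1796] tool [3.3  0.33]
must [420 157  32  32 819] [435.3 172.4] chip [0.4854 0.3573] lid [0.4686 0.3323] tool [ 1.56 16.22]
green [300 156  27  32 800] [312.4 171.3] chip [0.4597 0.2293] lid [0.4409 0.22  ] tool [2.15 4.67]
green [240 280  37  26 688] [256.2 291.8] chip [0.5951 0.1437] lid [0.5478 0.1524] tool [-9.63  0.06]
blue [407 238  26  27 556] [420.  249.7] chip [0.5755 0.3398] lid [0.5224 0.2998] tool [-4.34 14.05]
blue [390 284  24  22 340] [403.  293.4] chip [0.6326 0.3187] lid [0.5647 0.2841] tool [-8.79 13.32]
```

View pics/w6.png

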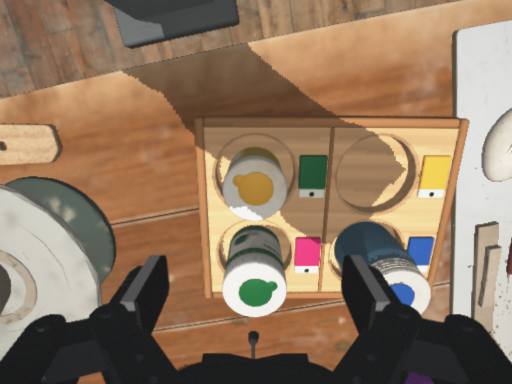

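The mustard lid (255,185) is in line with the fingers. Jar blue stands in the far-left well. Descend to z 0.039 and grip.

Call:
move_arm:
  gripper: [1,1,1,1,1,1,1,1]
  linear:
    - [0,0,3.5]
    - [0,0,3.5]
    - [0,0,3.5]
    - [0,0,3]
    - [0,0,2]
    - [0,0,0.6]
    - [0,0,0]
    - [0,0,0]
  twist: [0,0,0,0,0,0,0,0]

```text
clock: 20.6
position: [0.453, 0.17, 0.0395]
tool_rot: [3.141, 0.001, 2.95]
force: [0.6, 0.1, 0.5]
grip_width: 0.0851
finger_force: 0.0
```

Call:
move_arm:
  gripper: [0,0,0,0,0,0,0,0]
  linear:
    - [0,0,0]
    - [0,0,0]
    - [0,0,0]
    - [0,0,0]
    - [0,0,0]
    - [0,0,0]
    - [0,0,0]
    - [0,0,0]
  twist: [0,0,0,0,0,0,0,0]
  squeeze: 45

```text
clock: 21.4
position: [0.4531, 0.1695, 0.0398]
tool_rot: [3.141, 0.002, 2.95]
force: [-1.2, -0.4, 11.1]
grip_width: 0.0589
finger_force: 45.5
```

Call:
move_arm:
  gripper: [0,0,0,0,0]
  linear:
    - [0,0,-2]
    - [0,0,-3]
    - [0,0,-3]
    - [0,0,0]
    - [0,0,0]
  twist: [0,0,0,0,0]

```text
clock: 21.9
position: [0.4529, 0.1691, 0.1193]
tool_rot: [3.141, 0.001, 2.949]
force: [0.3, 0.0, -2.1]
grip_width: 0.0587
finger_force: 49.2
```

Call:
move_arm:
  gripper: [0,0,0,0,0,0,0]
  linear:
    - [0,2,0]
    - [0,4,0]
    - [0,4,0]
    - [0,3,0]
    - [0,0,0]
    - [0,0,0]
    - [0,0,0]
  twist: [0,0,0,0,0,0,0]

```text
clock: 22.6
position: [0.4769, 0.2959, 0.118]
tool_rot: [-3.14, -0.001, 2.95]
force: [0.1, -0.2, -1.7]
grip_width: 0.0591
finger_force: 49.2
```

Call:
move_arm:
  gripper: [0,0,0,0,0,0]
  linear:
    - [0,0,3]
    - [0,0,2.5]
    - [0,0,1.2]
    - [0,0,0.8]
    - [0,0,0.2]
    - [0,0,0]
  twist: [0,0,0,0,0,0]

```text
clock: 23.2
position: [0.4775, 0.2971, 0.0423]
tool_rot: [3.141, 0.0, 2.95]
force: [-0.4, -0.2, -2.6]
grip_width: 0.0592
finger_force: 49.3
```

Call:
move_arm:
  gripper: [0,0,0]
  linear:
    - [0,0,0.2]
    - [0,0,0.1]
    - [0,0,0]
  twist: [0,0,0]

```text
clock: 23.5
position: [0.4777, 0.2974, 0.0399]
tool_rot: [3.141, 0.001, 2.95]
force: [-1.4, -1.1, 9.9]
grip_width: 0.0586
finger_force: 50.1
```

Seated. Release, lift and go to the green pot in the far-right well.

Call:
move_arm:
  gripper: [1,1,1,1,1,1]
  linear:
    - [0,0,0]
    - [0,0,0]
    - [0,0,0]
    - [0,0,0]
    - [0,0,0]
    - [0,0,0]
  twist: [0,0,0,0,0,0]

```text
clock: 24.1
position: [0.4772, 0.297, 0.0388]
tool_rot: [-3.142, -0.0, 2.95]
force: [-0.2, -0.8, 0.3]
grip_width: 0.0856
finger_force: 0.0
```

Call:
move_arm:
  gripper: [1,1,1,1,1,1,1,1]
  linear:
    - [0,0,-2]
    - [0,0,-4.5]
    - [0,0,-5]
    - [0,0,-4.5]
    - [-2.4,-3.2,0]
    - [-2.4,-3.2,0]
    - [-2.4,-3.2,0]
    - [-2.4,-3.3,0]
  twist: [0,0,0,0,0,0,0,0]

```text
clock: 24.9
position: [0.5474, 0.1507, 0.199]
tool_rot: [3.142, 0.0, 2.95]
force: [1.0, 0.9, -0.3]
grip_width: 0.0852
finger_force: 0.0
```

Call:
move_arm:
  gripper: [1,1,1]
  linear:
    - [0,0,0]
    - [0,0,0]
    - [0,0,0]
  twist: [0,0,0]

```text
clock: 25.2
position: [0.5465, 0.1532, 0.1989]
tool_rot: [3.141, -0.0, 2.951]
force: [0.4, -0.7, -0.4]
grip_width: 0.0852
finger_force: 0.0
```

```bash
python3 look.py w7
```

```text
{'clock': np.float64(25.2), 'qpos': array([ 0.09  ,  0.5383, -0.6588,  1.7636,  0.3887,  0.9733,  0.6577]), 'position': array([0.5465, 0.1532, 0.1989]), 'tool_rot': array([ 3.1411e+00, -2.0000e-04,  2.9515e+00])}
pink [298 155  28  34 876] [311.4 171. ] chip [0.552  0.2112] lid [0.5379 0.2044] tool [1.81 4.86]
must [ 390   59   42   41 1307] [411.3  77.9] chip [0.479  0.3176] lid [0.4767 0.2958] tool [ 9.54 12.68]
must [442  58  28  39 842] [455.7  76.1] chip [0.4848 0.3605] lid [0.4817 0.3324] tool [ 9.74 16.37]
green [ 303   56   30   39 1066] [317.1  74.4] chip [0.4597 0.229 ] lid [0.4605 0.2162] tool [9.63 4.56]
green [ 236  183   42   33 1002] [255.1 198.6] chip [0.5707 0.1481] lid [0.5482 0.1523] tool [-0.18 -0.06]
blue [424 156  26  20 296] [438.7 162.1] chip [0.5674 0.3434] lid [0.5405 0.2979] tool [ 3.33 14.09]
blue [ 388  183   45   36 1153] [412.2 201.3] chip [0.606  0.3146] lid [0.569  0.2765] tool [ 0.12 12.54]
```

View pics/w7.png

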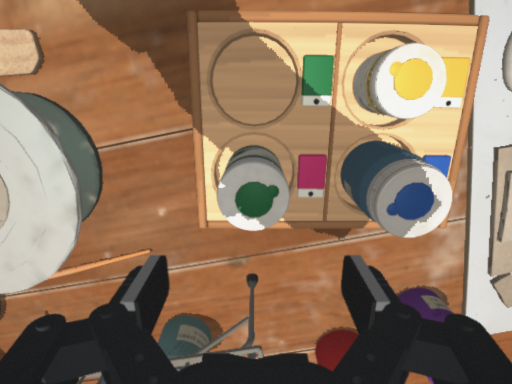

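Green's lid (254,190) is lined up, and mustard and blue stand in their wells. First I'll check how far and how high the wire tool (knob at (252,280) here, (253,335) in w6) stands from the gripper.

```bash
python3 - <<'E'
from h import *
b=grab('wrist'); Rb=RM(b); s=monitor.observe()
# rebuild the w6 camera from the fixed hand-eye offset
Rt=lambda r:Ro.from_euler('xyz',r).as_matrix()
T=Rt(s['tool_rot']); off=T.T@(b['eye']-s['position']); rel=T.T@Rb
T6=Rt([3.1408,5e-4,2.9504]); a=dict(b); a['eye']=np.array([.4531,.1701,.2])+T6@off; a['rotation']=Ro.from_matrix(T6@rel).as_euler('xyz')
for n,p,q in(('check pink chip',(307.1,251.4),(311.4,171)),('knob',(253.5,335.5),(252.5,278.5))): print(n,tri(ray(a,*p),ray(b,*q)))
E
```

```text
check pink chip (array([0.55167875, 0.21123745, 0.03273022]), np.float64(0.0002000282618959616))
knob (array([0.68809867, 0.12236186, 0.00191001]), np.float64(0.00031440581095883087))
```

The knob lies on the table at x = 0.69, well clear. Descend and grip green.

Call:
move_arm:
  gripper: [1,1,1,1,1,1,1]
  linear:
    - [-0.1,0,3.5]
    - [0,0,3.5]
    - [0,0,3.5]
    - [0,0,2.5]
    - [0,0,1]
    - [0,0,0]
    - [0,0,0]
  twist: [0,0,0,0,0,0,0]

```text
clock: 26.0
position: [0.5483, 0.1526, 0.0599]
tool_rot: [3.141, 0.001, 2.951]
force: [0.4, 0.9, 0.3]
grip_width: 0.0852
finger_force: 0.0
```

Call:
move_arm:
  gripper: [0,0,0,0,0,0,0,0]
  linear:
    - [0,0,0]
    - [0,0,0]
    - [0,0,0]
    - [0,0,0]
    - [0,0,0]
    - [0,0,0]
    - [0,0,0]
    - [0,0,0]
  twist: [0,0,0,0,0,0,0,0]
  squeeze: 45

```text
clock: 26.8
position: [0.5487, 0.152, 0.0602]
tool_rot: [3.141, 0.002, 2.95]
force: [-1.3, -2.0, 10.2]
grip_width: 0.0618
finger_force: 46.5
```

Call:
move_arm:
  gripper: [0,0,0,0,0]
  linear:
    - [0,0,-2]
    - [0,0,-3]
    - [0,0,-3]
    - [0,0,0]
    - [0,0,0]
  twist: [0,0,0,0,0]

```text
clock: 27.3
position: [0.5482, 0.1517, 0.1394]
tool_rot: [3.141, 0.001, 2.95]
force: [0.0, -0.9, -2.0]
grip_width: 0.0616
finger_force: 50.2
```

Call:
move_arm:
  gripper: [0,0,0,0,0,0,0]
  linear:
    - [2,0,0]
    - [4,0,0]
    - [3.5,0,0]
    - [0,0,0]
    - [0,0,0]
    - [0,0,3]
    - [0,0,2.5]
  twist: [0,0,0,0,0,0,0]

```text
clock: 28.0
position: [0.4556, 0.1696, 0.0826]
tool_rot: [3.141, 0.001, 2.949]
force: [0.3, 1.0, -2.7]
grip_width: 0.0617
finger_force: 50.2
```

Call:
move_arm:
  gripper: [0,0,0,0,0]
  linear:
    - [0,0,1.2]
    - [0,0,0.8]
    - [0,0,0.2]
    - [0,0,0]
    - [0,0,0]
  twist: [0,0,0,0,0]

```text
clock: 28.5
position: [0.4551, 0.1702, 0.0625]
tool_rot: [3.141, 0.001, 2.95]
force: [0.9, -0.5, -1.4]
grip_width: 0.0613
finger_force: 50.1
```

Call:
move_arm:
  gripper: [0,0,0]
  linear:
    - [0,0,0.2]
    - [0,0,0.1]
    - [0,0,0]
  twist: [0,0,0]

```text
clock: 28.8
position: [0.4554, 0.17, 0.0601]
tool_rot: [3.141, 0.002, 2.95]
force: [-4.7, -4.7, 25.0]
grip_width: 0.0615
finger_force: 52.4
```

Seated. Release, then go back to the board for pink.

Call:
move_arm:
  gripper: [1,1,1,1,1,1]
  linear:
    - [0,0,0]
    - [0,0,0]
    - [0,0,0]
    - [0,0,0]
    - [0,0,0]
    - [0,0,0]
  twist: [0,0,0,0,0,0]

```text
clock: 29.4
position: [0.4546, 0.17, 0.0588]
tool_rot: [-3.142, -0.0, 2.95]
force: [-0.9, 0.3, 0.0]
grip_width: 0.0853
finger_force: 0.0
```

Call:
move_arm:
  gripper: [1,1,1,1,1,1,1,1]
  linear:
    - [0,0,-2]
    - [0,0,-4]
    - [0,0,-4]
    - [0,0,-4]
    - [0,0,-4]
    - [-1,-4.1,0]
    - [-1,-4.1,0]
    - [-1,-4.1,0]
  twist: [0,0,0,0,0,0,0,0]

```text
clock: 30.2
position: [0.4605, 0.0421, 0.2391]
tool_rot: [-3.141, 0.001, 2.951]
force: [1.4, 0.2, -1.0]
grip_width: 0.0854
finger_force: 0.0
```

Call:
move_arm:
  gripper: [1,1,1,1,1,1,1,1]
  linear:
    - [-1,-4.1,0]
    - [-1,-4.2,0]
    - [-1,-4.2,0]
    - [-1,-4.2,0]
    - [-1,-4.2,0]
    - [-1,-4.2,0]
    - [-1,-4.2,0]
    - [-1,-4.2,0]
  twist: [0,0,0,0,0,0,0,0]

```text
clock: 31.0
position: [0.4752, -0.3024, 0.2388]
tool_rot: [-3.141, -0.0, 2.95]
force: [0.7, 1.1, 0.7]
grip_width: 0.0853
finger_force: 0.0
```

Call:
move_arm:
  gripper: [1,1,1,1]
  linear:
    - [0,-4,0]
    - [0,0,0]
    - [0,0,0]
    - [0,0,0]
  twist: [0,0,0,0]

```text
clock: 31.4
position: [0.4682, -0.3388, 0.2388]
tool_rot: [3.141, -0.0, 2.951]
force: [0.9, 0.6, -0.1]
grip_width: 0.0852
finger_force: 0.0
```

```bash
python3 - <<'E'
from plan import *
s=monitor.observe();p=s['position'];print(np.round(p,4),s['clock'])
d=grab('wrist','w8');hsv=cv2.cvtColor(d['img'],cv2.COLOR_RGB2HSV)
k,l,st,ce=cv2.connectedComponentsWithStats(cv2.inRange(hsv,(150,120,60),(172,255,255)))
for i in range(1,k):
    if st[i,4]>100: q=onz(d,*ce[i],.085);print(st[i],ce[i],q,tool(q[0]-p[0],q[1]-p[1],s['tool_rot'][2]))
E
```

```text
[ 0.4682 -0.3388  0.2388] 31.4
[238 174  37  30 763] [254.06290957 188.79816514] [ 0.47744334 -0.34208961  0.085     ] [-0.97 -0.15]
```

View pics/w8.png

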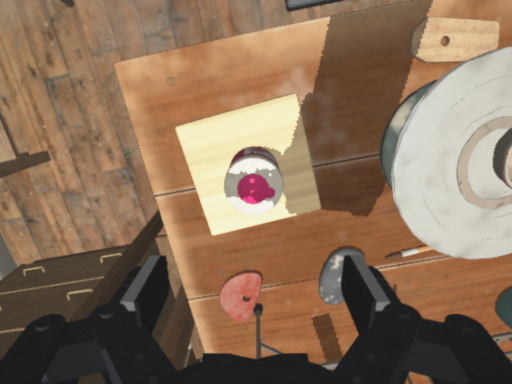

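Pink stands upright on the board at (253,186). Re-grip it.

Call:
move_arm:
  gripper: [1,1,1,1,1,1,1,1]
  linear:
    - [-0.8,-0.1,0]
    - [0,0,4]
    - [0,0,4]
    - [0,0,4]
    - [0,0,4]
    - [0,0,2]
    - [0,0,1.1]
    - [0,0,0]
  twist: [0,0,0,0,0,0,0,0]

```text
clock: 32.25
position: [0.4758, -0.3416, 0.047]
tool_rot: [3.141, -0.001, 2.951]
force: [-0.1, 0.9, 0.1]
grip_width: 0.0858
finger_force: 0.0
```

Call:
move_arm:
  gripper: [0,0,0,0,0,0,0,0]
  linear:
    - [0,0,0]
    - [0,0,0]
    - [0,0,0]
    - [0,0,0]
    - [0,0,0]
    - [0,0,0]
    - [0,0,0]
    - [0,0,0]
  twist: [0,0,0,0,0,0,0,0]
  squeeze: 45

```text
clock: 33.05
position: [0.4764, -0.3427, 0.0494]
tool_rot: [-3.141, 0.002, 2.95]
force: [-0.4, 1.2, 5.8]
grip_width: 0.0601
finger_force: 47.4
```

Call:
move_arm:
  gripper: [0,0,0,0,0,0,0]
  linear:
    - [0,0,-2]
    - [0,0,-4]
    - [0,0,-4]
    - [0,0,-4]
    - [0,0,-4]
    - [0,0,-3]
    - [0,0,0]
  twist: [0,0,0,0,0,0,0]

```text
clock: 33.75
position: [0.477, -0.343, 0.2629]
tool_rot: [-3.138, 0.007, 2.95]
force: [0.7, 0.6, -3.0]
grip_width: 0.0607
finger_force: 49.8
```

Call:
move_arm:
  gripper: [0,0,0,0,0,0,0,0]
  linear:
    - [0.1,2,0]
    - [0.2,4.2,0]
    - [0.2,4.2,0]
    - [0.2,4.2,0]
    - [0.2,4.2,0]
    - [0.2,4.2,0]
    - [0.2,4.2,0]
    - [0.2,4.2,0]
  twist: [0,0,0,0,0,0,0,0]

```text
clock: 34.55
position: [0.5203, -0.0297, 0.2579]
tool_rot: [-3.141, 0.0, 2.95]
force: [1.7, -0.4, -1.9]
grip_width: 0.0602
finger_force: 49.8
```

Call:
move_arm:
  gripper: [0,0,0,0,0,0,0,0]
  linear:
    - [0.3,4.2,0]
    - [0.3,4.2,0]
    - [0.2,4.2,0]
    - [0.2,4.2,0]
    - [0,1.7,0]
    - [0,0,0]
    - [0,0,0]
    - [0,0,0]
  twist: [0,0,0,0,0,0,0,0]

```text
clock: 35.35
position: [0.5459, 0.1511, 0.2577]
tool_rot: [-3.141, 0.0, 2.949]
force: [0.5, -0.5, -1.6]
grip_width: 0.0599
finger_force: 49.7
```

```bash
python3 look.py w9 | head -3
```

```text
{'clock': np.float64(35.35), 'qpos': array([ 0.1134,  0.471 , -0.6817,  1.7021,  0.3296,  1.0865,  0.7074]), 'position': array([0.5459, 0.1511, 0.2577]), 'tool_rot': array([-3.1409,  0.    ,  2.9489])}
pink [294 146  23  28 621] [304.9 159.5] chip [0.5525 0.2112] lid [0.5406 0.2052] tool [1.56 5.21]
pink [ 216  273   90   63 3969] [256.7 304.6] chip [0.7514 0.1129] lid [0.7129 0.12  ] tool [-16.99   0.15]
```

View pics/w9.png

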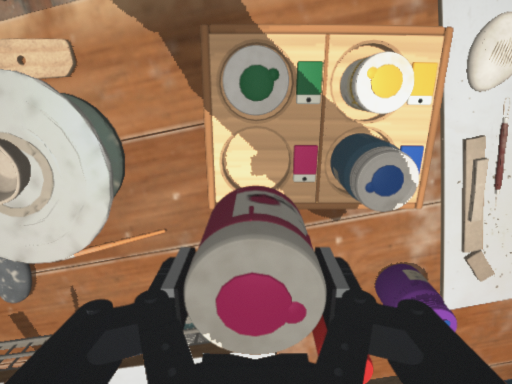

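The far-right well with the pink chip (305,160) is empty and under the held pot. The other three are in place. Lower it.

Call:
move_arm:
  gripper: [0,0,0,0,0,0,0,0]
  linear:
    - [-0.1,0.1,3]
    - [0,0,4]
    - [0,0,4]
    - [0,0,3.5]
    - [0,0,2.5]
    - [0,0,2]
    - [0,0,1]
    - [0,0,0.7]
  twist: [0,0,0,0,0,0,0,0]

```text
clock: 36.2
position: [0.5472, 0.1525, 0.0504]
tool_rot: [-3.141, -0.0, 2.949]
force: [-0.1, 0.5, -1.2]
grip_width: 0.0601
finger_force: 49.8
```

Call:
move_arm:
  gripper: [0,0,0,0]
  linear:
    - [0,0,0.2]
    - [0,0,0]
    - [0,0,0.1]
    - [0,0,0]
  twist: [0,0,0,0]

```text
clock: 36.6
position: [0.5474, 0.1532, 0.0483]
tool_rot: [3.141, 0.001, 2.95]
force: [-1.1, -0.6, -2.4]
grip_width: 0.0599
finger_force: 49.8
```

Call:
move_arm:
  gripper: [0,0,0,0,0]
  linear:
    - [0,0,0.1]
    - [0,0,0.1]
    - [0,0,0.1]
    - [0,0,0]
    - [0,0,0]
  twist: [0,0,0,0,0]

```text
clock: 37.1
position: [0.5473, 0.1533, 0.0454]
tool_rot: [-3.142, 0.001, 2.95]
force: [-3.2, -0.6, 11.4]
grip_width: 0.06
finger_force: 50.7
```

Contact at the predicted height. Release, retreat and verify.

Call:
move_arm:
  gripper: [1,1,1,1,1,1]
  linear:
    - [0,0,0]
    - [0,0,0]
    - [0,0,0]
    - [0,0,0]
    - [0,0,0]
    - [0,0,0]
  twist: [0,0,0,0,0,0]

```text
clock: 37.7
position: [0.5471, 0.1532, 0.0448]
tool_rot: [3.142, -0.0, 2.95]
force: [0.2, 0.3, -0.1]
grip_width: 0.0854
finger_force: 0.0
```

Call:
move_arm:
  gripper: [1,1,1,1,1,1,1,1]
  linear:
    - [0,0,-2]
    - [0,0,-4.5]
    - [0,0,-4.5]
    - [0,0,-4.5]
    - [0,0,-4.5]
    - [2,2,-4.5]
    - [3,3,-4]
    - [2,2,0]
  twist: [0,0,0,0,0,0,0,0]

```text
clock: 38.5
position: [0.496, 0.2312, 0.3259]
tool_rot: [3.138, 0.005, 2.951]
force: [-0.6, 0.7, -0.7]
grip_width: 0.0854
finger_force: 0.0
```

Call:
move_arm:
  gripper: [1,1,1]
  linear:
    - [0,0,0]
    - [0,0,0]
    - [0,0,0]
  twist: [0,0,0]

```text
clock: 38.8
position: [0.4964, 0.2278, 0.3209]
tool_rot: [-3.141, -0.001, 2.949]
force: [0.7, -0.9, -0.1]
grip_width: 0.0854
finger_force: 0.0
```

```bash
python3 look.py w10
```

```text
{'clock': np.float64(38.8), 'qpos': array([ 0.0081,  0.384 , -0.7366,  1.6657,  0.2736,  1.199 ,  0.5854]), 'position': array([0.4964, 0.2278, 0.3209]), 'tool_rot': array([-3.1409e+00, -5.0000e-04,  2.9491e+00])}
pink [243 182  18  22 395] [251.5 192.5] chip [0.5525 0.211 ] lid [0.5367 0.2146] tool [-4.21 -0.52]
pink [196 198  28  22 418] [208.5 208.8] chip [0.5656 0.1421] lid [0.5483 0.1536] tool [-6.51 -6.29]
green [243 116  18  24 426] [251.6 127.5] chip [0.4596 0.2295] lid [0.4527 0.2315] tool [ 4.36 -0.47]
green [189 128  28  25 508] [201.8 139.5] chip [0.4625 0.1577] lid [0.4551 0.1706] tool [ 2.96 -6.41]
blue [330 182  19  22 383] [338.9 192.3] chip [0.577  0.3384] lid [0.5467 0.3207] tool [-3.15 10.08]
blue [291 205  29  22 456] [305.8 215.6] chip [0.6047 0.2849] lid [0.5692 0.2771] tool [-6.2   6.23]
```

View pics/w10.png

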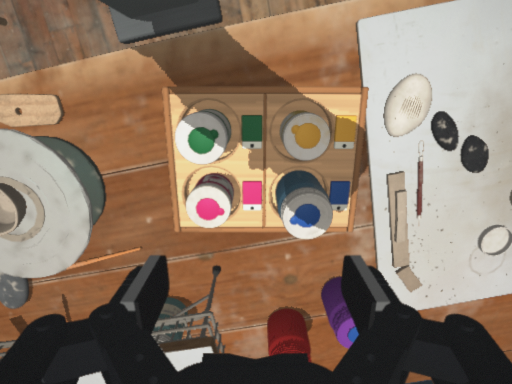

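All four stand upright beside their own chips: green (203,140), pink (210,208), mustard (305,135) and blue (306,215). The dabs, cast at their seated lid heights, land on the well centres (mustard was not re-measured but looks right).

```bash
python3 -c "
from h import *
print(bot.job_done())"
```

```text
the job is handed in; nothing more can be done
None
```

The three pots and the jar each stand upright, fully down in the well to the right of their own colour chip, and I handed the job in at about 39 s.

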